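Change the filter of the bench dust extractor

TASK

The dust extractor's filter needs changing: squeeze the two orange snap tabs on its sloping black cover together to unclip it, lift the cover off and set it down (do not drop it) flat in the wooden tray with the tabs upwards. Then pull the blue filter cartridge out by its yellow grip and put it in the grey waste bin. Leave everything else on the bench where it is.

Things in the scene. Friction and masses are not known exactly. Their poses are not given: they have to be found in the camera images.
- housing: Fixed dust extractor: green tub on a dark base plate 240 x 170 x 12 mm, fan drum behind. Origin on the bench under the middle of the tub's face; z up, y level along the face. The face slopes 27 degrees, rising towards +x: its outward normal is (-sin27, 0, cos27) in this frame. Work square to the face: a lamp above bars a vertical tool from the tabs. It varies in place and yaw.
- seat (a point): Point on the unit: centre of the tub's face, 107 mm above the bench, axes of the housing. The cover's underside centre lies here when clipped on, in a recess with a 5 mm high rim and 2 mm play all round. Behind the cover the opening is 92 x 92 mm and 56 mm deep, square to the face.
- lamp (a point): Centre of the fixed white lamp bar above the face: 16 mm wide, 12 mm high, 120 mm long along the housing's y; 4 mm in front of the seat (housing's -x) and 196 mm above it. It hangs on a thin post at the back of the unit, 78 mm to the -y side.
- cover_mid (a point): Loose clip-on cover: black plate 120 (x) x 124 (y) x 5 mm, with two orange tabs standing 30 mm above its outer face. Site: midway between the tabs, half-way up them, 15 mm above the outer face and 20 mm above the underside. z points out of the outer face (square to the slope while clipped on), y from right to left tab (level), x up the slope. Cover with tabs weighs 0.15 kg.
- tab_left (a joint): Travel of the +y tab towards the middle, m: 0 sprung out (latched), 0.007 at its stop. Spring 2 N at 0, 6 N at the stop. Its hook clears the ledge above 0.0035; both tabs must be squeezed for the cover to come off, and the squeezed tabs then carry it. Each tab is 26 mm long in the cover's x, 6 mm thick; outer faces 50 mm apart, 36 mm when both are fully squeezed.
- tab_right (a joint): The same for the -y tab. Hooks and ribs reach 9 mm below the plate's underside; the cover stands on them when laid on a flat surface, with point cover_mid 29 mm above that surface.
- filter_grip (a point): Loose filter cartridge in the tub behind the cover, parallel to the face, near the lower wall: blue block 76 (x) x 76 (y) x 26 mm, on it a yellow grip bar 40 mm long in x, 14 thick in y, 22 high. Site: centre of the bar, 11 mm above the block's top, 37 mm above the underside, 19 mm inside the face. Axes like the cover's. 0.08 to 0.17 kg. Draw it out square to the face.
- tray: Fixed open wooden tray, 190 (x) x 200 (y) x 30 mm high, walls and floor 6 mm thick. Origin under the centre of its floor, z up. It stands left or right of the unit.
- bin: Fixed open grey plastic waste bin, 160 x 160 x 100 mm high, walls and floor 4 mm thick. Origin under its centre, z up. It stands on the other side.
- plane_mid (a point): Bystander: wooden hand plane, 240 x 64 mm, 120 mm high; 40 mm above its sole.
- glue_top (a point): Bystander: white glue bottle, 60 mm across, 170 mm high; centre of its top.
- jar_top (a point): Bystander: amber jar, 70 mm across, 80 mm high; centre of its top.
- sander: Bystander: cork sanding block 70 x 110 x 30 mm; centre of its underside.
- driver: Bystander: screwdriver 170 mm long, 26 mm thick, lying along its x; under its middle.
- mallet: Bystander: wooden mallet 250 mm long, 60 mm high, lying along its x; under its middle.

How it is judged:
By the outcome, as a careful person would: the job done as asked, in the order asked, and still so for the second after the job is handed in, with the robot touching nothing.
It also fails if it takes over 64 s, if anything falls off the work surface, if the arm or the gripper's body presses on something with over 40 N, if the wrist force passes 120 N, or if a joint passes its speed limit or range.

ROBOT

A 7-joint arm with a two-finger parallel gripper is mounted at the origin on the work surface. World frame = base frame: x ahead of the robot, y to its left, z up, the work surface at z = 0. Lengths are in m, angles in rad, forces in N, time in s.
With the tool pointing down it reaches from about 0.4 to 0.925 m from the base axis. Payload 4.1 kg.
Tool frame: the origin (TCP) lies on the front face of the gripper's body, between the roots of the fingers; the fingertips stand 73 mm ahead of it and the grasp point (between the pads) lies 54 mm ahead of it (arm.grip_depth is the distance from the TCP to the grasp point, in m); z points along the fingers, y is the line along which they close (so a half turn about z gives the same grasp; the last joint's range is limited). The gripper opens to 85 mm and grips with 20 to 120 N. Pads are 22 mm wide; open, the fingers measure 114 mm over their backs; the gripper's body (76 mm by 85 mm) begins 54 mm behind the grasp point. The pads swing forward as they close: fully open they stand 13 mm farther back than shut.
Start: joints at [1.053, 0.398, 0.045, 1.537, -0.019, 1.207, -0.051], TCP at [0.264, -0.594, 0.304] pointing down, gripper open.
Joint ranges: [-2.82, 2.82], [-0.49, 2.23], [-1.37, 1.46], [0, 2.46], [-1.36, 4.5], [0.23, 2], [-2.94, 2.94]. Speed limits (rad/s): [2.57, 2.57, 3.14, 3.14, 3.14, 3.14, 3.14].

INTERFACE

Orientations are given as a 3x3 rotation matrix whose columns are the frame's x, y, z axes.
In Python, from cell import telemetry, optics, close_job, arm gives the robot as it stands.
- The arm moves only by the tool apply_moves, never from a script. Its argument "deltas" is a list of rows, each a list of 2 entries, a list of its own where there are three numbers: the shift along the world's x, y, z in cm, then the turn, a rotation vector about the world's x, y, z in rad. A call has 1 to 12 rows; each row is the pose to reach, as a shift and turn from the pose commanded when the call began; what a row does not reach only later rows make up. A row lasts 1/8 s, in which the tool goes at most 62.5 mm and 10.7 degrees, less where a joint would pass 70% of its speed; a pose out of reach is approached as far as the arm can. A call with a gripper value outside its range is refused whole. "hand" is the opening, from 0 (shut) to 1 (fully open), set as the call begins (left out, the last holds). The fingers move at their own pace and stop on an object; "grip_force" is the grip in N (left out, the last holds). Time passes only in rows, so rows that repeat a pose let the fingers close. It gives the time, the measured TCP pose, the force, the opening and the grip force at its end, in the units of the state.
- telemetry.observe(): the state, without advancing time (a new reading comes with each control period).
- optics.grab_frame(name): name is "side" or "top" or "wrist"; returns the picture (420x560x3 uint8, blue, green, red); there is no depth.
- optics.calibration(name): a dict with "fx", "fy", "cx", "cy" (pixels), "rvec" (rotation vector, rad) and "tvec" (3), from world to camera coordinates, as OpenCV has them; the wrist camera has in their place "tool_from_camera" (4x4, takes a point from camera to tool coordinates, whose origin is the TCP and whose axes are the flange's). Camera axes: x right, y down, z forward; pixel columns grow to the right and rows downward; lengths in m; the calibration is good to about 2 mm. A picture is of the moment at which its call begins: read the wrist's pose just before it. calibration takes no time and is no camera call.
- close_job(): hands the job in; it is judged then, once.
The state is a dict: "clock": time; "joint_positions": joint angles; "qd": joint speeds; "tau": joint torques, N m; "tool_pos": TCP position; "tcp_rot": TCP orientation; "force": force on the tool from outside, world axes, zero at the start; "torque": the same for the moment, N m; "width": finger opening in m; "finger_force": force on a finger pad.
Only numpy, scipy, OpenCV 4.12 (cv2) and the standard library are available. Lean on these libraries where they do the work, as an engineer would, in place of code of your own. Each camera call takes 0.05 s, during which the arm holds its last target. There are 200 camera calls.

## Working session

There is one attempt and no reset: what is moved stays moved. The work goes in short steps, Python scripts to look and compute and a tool call to move; the robot and the scene stay as the last step left them, time stands still between calls to the robot, and variables do not carry over. Pictures are saved under pics/ and viewed, at most 13 in all, crops included, and the job is handed in when it is done.

Besides the shell and the picture viewer there is one more tool, called after "Emit:" by a JSON object that holds its "op" and its "data", one argument or row to a line. apply_moves: Moves the arm, as the interface text tells. Its arguments: {"type":"object","properties":{"deltas":{"type":"array","items":{"type":"array"}},"hand":{"type":"number"},"grip_force":{"type":"number"}},"required":["deltas"]}

```bash
mkdir -p pics; ls; python3 - <<'E'
from cell import telemetry, optics, arm
import cv2,numpy as np
s=telemetry.observe(); print(s['clock'],s['tool_pos'],np.round(s['tcp_rot'],3).tolist(),s['width'])
for n in ('side','top'):
    im=optics.grab_frame(n); cv2.imwrite(f'pics/{n}0.png',im)
    c=optics.calibration(n); R,_=cv2.Rodrigues(np.array(c['rvec'],float)); print(n,c,'cam at',-R.T@np.array(c['tvec']))
print(optics.calibration('wrist'))
print([a for a in dir(arm) if a[0]!='_'])
E
```

```text
pics
0.0 [ 0.26418365 -0.59335169  0.30287237] [[0.914, 0.407, -0.001], [0.407, -0.914, 0.002], [-0.0, -0.002, -1.0]] 0.08538184645361663
side {'fx': 457.4382849324248, 'fy': 457.4382849324248, 'cx': 284.40881645455255, 'cy': 209.43968093769047, 'rvec': array([ 0.93081713, -2.41821379,  1.17756822]), 'tvec': array([0.36923327, 0.37114054, 1.18729861])} cam at [-0.17495773  0.77966291  1.02238547]
top {'fx': 423.0684319669028, 'fy': 423.0684319669028, 'cx': 284.3294907077236, 'cy': 209.05334795692733, 'rvec': array([ 2.19000082, -2.15425798,  0.08283382]), 'tvec': array([0.00310862, 0.54999867, 1.23917045])} cam at [ 0.44078944 -0.00179009  1.28208933]
{'fx': 297.25264670720406, 'fy': 297.25264670720406, 'cx': 279.38999557790453, 'cy': 210.56311299906127, 'tool_from_camera': array([[-7.16317798e-04, -9.45247760e-01, -3.26352813e-01,
         8.41833044e-02],
       [ 9.99999299e-01, -9.84828846e-04,  6.57539805e-04,
         2.31148211e-04],
       [-9.42939692e-04, -3.26352113e-01,  9.45247803e-01,
        -6.97036918e-02],
       [ 0.00000000e+00,  0.00000000e+00,  0.00000000e+00,
         1.00000000e+00]])}
['Unreachable', 'grip_depth']
```

View pics/top0.png

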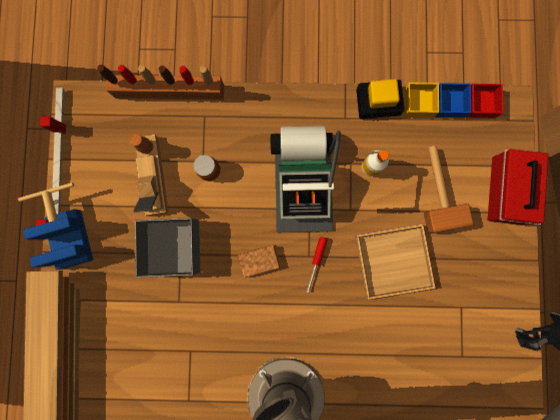

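View pics/side0.png

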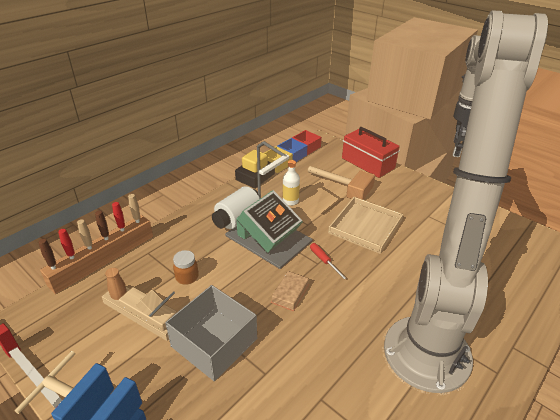

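The top view shows the unit around (304,195) and the lamp bar at (307,187). The tabs are near (297,198) and (314,198), the tray is at (397,261) and the bin at (167,248). The side view shows the same layout, with the cover at (275,213). I'll enlarge both.

```bash
python3 - <<'E'
import cv2,numpy as np
t=cv2.imread('pics/top0.png');s=cv2.imread('pics/side0.png')
def crop(im,x0,y0,x1,y1,k):
    c=cv2.resize(im[y0:y1,x0:x1],None,fx=k,fy=k,interpolation=cv2.INTER_CUBIC)
    for x in range(x0-x0%10+10,x1,10): cv2.line(c,((x-x0)*k,0),((x-x0)*k,6 if x%50 else 14),(255,255,255),1)
    for y in range(y0-y0%10+10,y1,10): cv2.line(c,(0,(y-y0)*k),(6 if y%50 else 14,(y-y0)*k),(255,255,255),1)
    return c
a=crop(t,265,120,345,240,5)
b=crop(s,220,180,320,270,4)
c=crop(t,350,215,450,255+10,4)[:,:400]
b=np.vstack([b,np.zeros((600-b.shape[0],400,3),np.uint8)]); b[360:360+c.shape[0]]=c
cv2.imwrite('pics/c1.png',np.hstack([a,b]))
E
```

```text
(no output)
```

View pics/c1.png

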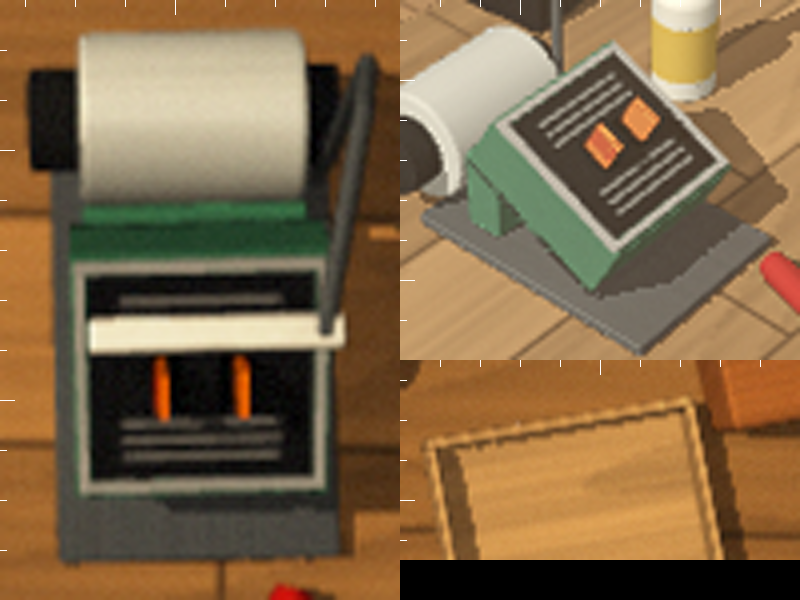

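The crop gives the cover plate's corners. In the top view they are (283,216), (328.4,215.4), (282,175) and (328.6,173); in the side view (249,211), (273,194), (299.5,221) and (273,239.5). I'll fit the poses from these.

```bash
cat > h.py <<'E'
import numpy as np,cv2,json
from scipy.optimize import least_squares
from scipy.spatial.transform import Rotation as Ro
from cell import telemetry,optics
A=np.radians(27); n=np.array([-np.sin(A),0,np.cos(A)]); t=np.array([np.cos(A),0,np.sin(A)]); yv=np.array([0,1,0.])
def Rz(a): return Ro.from_euler('z',a).as_matrix()
def proj(name,P):
    c=optics.calibration(name); K=np.array([[c['fx'],0,c['cx']],[0,c['fy'],c['cy']],[0,0,1]])
    return cv2.projectPoints(np.asarray(P,float).reshape(-1,1,3),c['rvec'],c['tvec'],K,None)[0].reshape(-1,2)
def fit(model,obs,x0):
    def r(p): return np.concatenate([(proj(nm,(Rz(p[2])@np.asarray(model).T).T+[p[0],p[1],0])-uv).ravel() for nm,model,uv in [(o[0],o[1],np.array(o[2])) for o in obs]])
    s=least_squares(r,x0); return s.x,np.sqrt(np.mean(s.fun**2)),s.fun.reshape(-1,2)
def face(u,v,w): return np.array([0,0,.107])+u*t+v*yv+w*n   # housing frame
def delta(pos,R):
    s=telemetry.observe(); d=(np.array(pos)-s['tool_pos'])*100
    rv=Ro.from_matrix(R@np.array(s['tcp_rot']).T).as_rotvec()
    print('delta cm',np.round(d,2).tolist(),'rot',np.round(rv,3).tolist(),'deg',round(np.degrees(np.linalg.norm(rv)),1))
E
python3 - <<'E'
from h import *
C=[face(u,v,.005) for u,v in [(-.06,.062),(-.06,-.062),(.06,.062),(.06,-.062)]]
p,e,r=fit(None,[('top',C,[(283,216),(328.4,215.4),(282,175),(328.6,173)]),('side',C,[(273,239.5),(299.5,221.25),(249.25,211.25),(273,193.75)])],[.5,-.05,0])
print('housing',p,e);print(r.round(1).tolist())
T=[(-.095,.1,.03),(-.095,-.1,.03),(.095,.1,.03),(.095,-.1,.03)]
pt,e,_=fit(None,[('top',T,[(368,299),(437,288),(357.5,235.7),(422.5,224.5)])],[.4,-.35,0]);print('tray',pt,e)
B=[(x,y,.1) for x in(-.08,.08) for y in(.08,-.08)]
pb,e,_=fit(None,[('top',B,[(136,277),(198,276),(134.5,219.5),(198.5,219)])],[.4,.35,0]);print('bin',pb,e)
json.dump(dict(h=p.tolist(),tray=pt.tolist(),bin=pb.tolist()),open('pose.json','w'))
def W(x): return Rz(p[2])@x+[p[0],p[1],0]
R=np.column_stack([Rz(p[2])@v for v in (-t,yv,-n)]); print(np.linalg.det(R))
# grasp 150 mm back
tgt=W(face(0,0,.02+.054+.15)); print('cover_mid',W(face(0,0,.02)),'tgt',tgt); delta(tgt,R)
print('lamp',W(np.array([-.004,0,.107+.196])))
E
```

```text
housing [ 0.58307408 -0.04549687  0.03598478] 1.0337573139749372
[[0.2, -0.1], [-1.5, -0.4], [0.2, 0.4], [-1.0, 1.5], [1.1, -0.7], [-0.3, -2.1], [-1.4, -0.7], [1.0, -1.2]]
tray [ 0.40005991 -0.31853088  0.18469647] 0.6670607189908673
bin [0.42973355 0.33754237 0.03990412] 2.125444058480707
0.9999999999999999
cover_mid [ 0.57400015 -0.04582353  0.12482013] tgt [ 0.48144605 -0.04915551  0.30658546]
delta cm [21.72, 54.42, 0.36] rot [-0.64, -0.151, 2.69] deg 158.7
lamp [ 0.57907667 -0.04564078  0.303     ]
```

Emit:
{"op": "apply_moves", "data": {
  "deltas": [
    [[5, 10, 3], [-0.05, -0.01, 0.18]],
    [[8, 16, 5], [-0.1, -0.02, 0.36]],
    [[10, 22, 5], [-0.15, -0.04, 0.54]],
    [[11, 28, 5], [-0.2, -0.05, 0.71]],
    [[12, 34, 5], [-0.26, -0.06, 0.88]],
    [[13, 40, 5], [-0.3, -0.07, 1.06]],
    [[14, 45, 5], [-0.35, -0.08, 1.24]],
    [[14, 50, 5], [-0.4, -0.09, 1.42]],
    [[14, 54, 5], [-0.45, -0.1, 1.6]],
    [[14, 54.4, 5], [-0.5, -0.11, 1.78]],
    [[14, 54.4, 5], [-0.54, -0.12, 1.96]],
    [[14, 54.4, 5], [-0.57, -0.13, 2.14]]
  ],
  "hand": 1
}}

```text
clock: 1.6
tool_pos: [0.4038, -0.0495, 0.3535]
tcp_rot: [[-0.761, 0.473, 0.444], [0.476, 0.872, -0.113], [-0.441, 0.125, -0.889]]
force: [-0.0, -0.9, 0.2]
width: 0.0854
finger_force: 0.0
```

```bash
cat >> h.py <<'E'
def load():
    d=json.load(open('pose.json')); p=d['h']
    W=lambda x: Rz(p[2])@x+[p[0],p[1],0]
    R=np.column_stack([Rz(p[2])@v for v in (-t,yv,-n)])
    return d,p,W,R
E
python3 - <<'E'
from h import *
d,p,W,R=load(); delta(W(face(0,0,.224)),R); print(telemetry.observe()['joint_positions'])
E
```

```text
delta cm [7.77, 0.03, -4.69] rot [-0.126, 0.019, 0.531] deg 31.3
[ 0.33397014 -0.31860399 -0.31521957  2.2334519   0.01658146  0.74770002
  1.04579606]
```

Emit:
{"op": "apply_moves", "data": {
  "deltas": [
    [[0, 0, 0], [-0.042, 0.006, 0.177]],
    [[3, 0, -2], [-0.084, 0.013, 0.354]],
    [[7.8, 0, -4.7], [-0.126, 0.019, 0.531]],
    [[7.8, 0, -4.7], [-0.126, 0.019, 0.531]],
    [[7.8, 0, -4.7], [-0.126, 0.019, 0.531]]
  ]
}}

```text
clock: 2.22
tool_pos: [0.4818, -0.0497, 0.3064]
tcp_rot: [[-0.891, -0.029, 0.452], [-0.024, 1.0, 0.015], [-0.453, 0.003, -0.892]]
force: [0.1, -0.3, 0.5]
width: 0.0855
finger_force: 0.0
```

```bash
python3 - <<'E'
from h import *
d,p,W,R=load(); delta(W(face(0,0,.224)),R)
s=telemetry.observe(); print(s['joint_positions'].round(2) if hasattr(s['joint_positions'],'round') else s['joint_positions'])
json.dump([np.array(s['tool_pos']).tolist(),np.array(s['tcp_rot']).tolist()],open('w1.json','w'))
cv2.imwrite('pics/w1.png',optics.grab_frame('wrist'))
E
```

```text
delta cm [-0.03, 0.05, 0.02] rot [-0.003, -0.002, 0.007] deg 0.5
[ 0.15 -0.1  -0.11  2.18 -0.08  0.59  1.69]
```

View pics/w1.png

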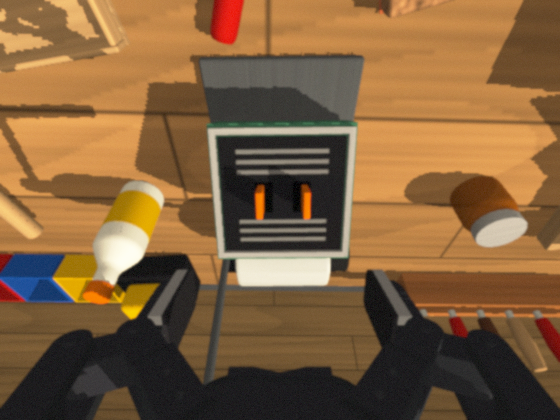

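The wrist view shows the cover almost square on, with corners near (217,135), (347,135), (351,249) and (223,250). The tabs are at (260,202) and (306,202). An enlarged crop will sharpen these.

```bash
python3 - <<'E'
import cv2
im=cv2.imread('pics/w1.png'); x0,y0,x1,y1=205,120,365,265;k=4
c=cv2.resize(im[y0:y1,x0:x1],None,fx=k,fy=k,interpolation=cv2.INTER_CUBIC)
for x in range(210,x1,10): cv2.line(c,((x-x0)*k,0),((x-x0)*k,6 if x%50 else 16),(0,255,255),1)
for y in range(130,y1,10): cv2.line(c,(0,(y-y0)*k),(6 if y%50 else 16,(y-y0)*k),(0,255,255),1)
cv2.imwrite('pics/w1c.png',c)
E
```

```text
(no output)
```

View pics/w1c.png

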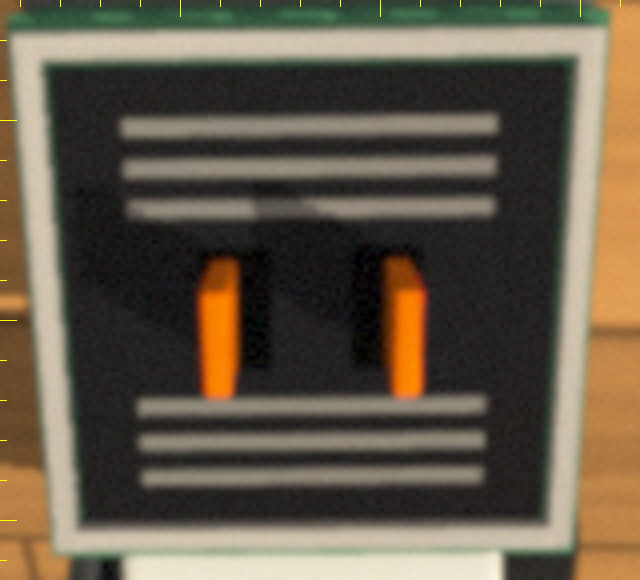

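```bash
python3 - <<'E'
from h import *
d,p0,W,R=load(); pos,Rt=json.load(open('w1.json')); pos=np.array(pos);Rt=np.array(Rt)
c=optics.calibration('wrist'); T=np.array(c['tool_from_camera'])
def pw(P):
    q=(np.asarray(P)-pos)@Rt; q=(q-T[:3,3])@T[:3,:3]
    return np.c_[c['fx']*q[:,0]/q[:,2]+c['cx'],c['fy']*q[:,1]/q[:,2]+c['cy']]
a=np.array
M=[face(u,v,.005) for u,v in [(-.06,-.062),(-.06,.062),(.06,.062),(.06,-.062)]]+[face(u,v,.035) for v in(-.025,-.019,.025,.019) for u in (-.013,.013)]
O=a([(216.5,135.5),(349.25,134.5),(342.25,250.75),(225,250.75),(254.5,193),(256.25,219.25),(265,192.5),(263.5,219.25),(311.75,192.5),(311.25,219.25),(301.5,193),(302.75,219.25)])-.4
f=lambda p,M=M: (pw([Rz(p[2])@m+[p[0],p[1],p[3]] for m in M])-O).ravel()
for lock in (0,1):
    s=least_squares((lambda p:f(np.r_[p,0])) if lock else f,p0 if lock else p0+[0]); print(s.x.round(4),np.sqrt(np.mean(s.fun**2))); print(s.fun.reshape(-1,2).round(1).tolist())
d['h']=s.x[:3].tolist(); json.dump(d,open('pose.json','w'))
d,p,W,R=load(); print('cover_mid',W(face(0,0,.02))); delta(W(face(0,0,.02+.054)),R)
E
```

```text
[ 0.5819 -0.0435  0.0356  0.0014] 1.017414801323009
[[0.3, 0.4], [-0.3, 0.4], [-0.9, -0.3], [0.4, 0.4], [0.9, -0.5], [0.1, 0.4], [-2.9, -0.1], [-0.7, 0.4], [-0.5, -0.4], [-0.7, 0.1], [3.1, -0.9], [1.3, 0.1]]
[ 0.5832 -0.0435  0.0356] 1.0494804904260684
[[0.7, 0.8], [-0.7, 0.8], [-1.3, -0.7], [0.7, 0.0], [1.1, -0.5], [0.3, 0.2], [-2.8, -0.1], [-0.5, 0.2], [-0.7, -0.4], [-0.9, -0.1], [2.9, -0.9], [1.1, -0.1]]
cover_mid [ 0.57411364 -0.04378587  0.12482013]
delta cm [6.79, 0.51, -13.44] rot [-0.002, 0.0, 0.007] deg 0.4
```

The wrist fit agrees with the first fit to within 2 mm. Now I'll approach along the face normal, with the fingertips stopping just above the plate.

Emit:
{"op": "apply_moves", "data": {
  "deltas": [
    [[0.7, 0.5, -1.3], [0, 0, 0.007]],
    [[2.4, 0.5, -4.8], [0, 0, 0.007]],
    [[4.2, 0.5, -8.3], [0, 0, 0.007]],
    [[5.4, 0.5, -10.7], [0, 0, 0.007]],
    [[6.1, 0.5, -12.1], [0, 0, 0.007]],
    [[6.5, 0.5, -12.9], [0, 0, 0.007]],
    [[6.5, 0.5, -12.9], [0, 0, 0.007]]
  ]
}}

```text
clock: 3.15
tool_pos: [0.5474, -0.0447, 0.1781]
tcp_rot: [[-0.89, -0.036, 0.454], [-0.031, 0.999, 0.019], [-0.454, 0.002, -0.891]]
force: [-0.6, -0.2, 0.2]
width: 0.0855
finger_force: 0.0
```

Emit:
{"op": "apply_moves", "data": {
  "deltas": [
    [[0, 0, 0], [0, 0, 0]],
    [[0, 0, 0], [0, 0, 0]],
    [[0, 0, 0], [0, 0, 0]],
    [[0, 0, 0], [0, 0, 0]],
    [[0, 0, 0], [0, 0, 0]],
    [[0, 0, 0], [0, 0, 0]]
  ],
  "hand": 0.3,
  "grip_force": 40
}}

```text
clock: 3.9
tool_pos: [0.5474, -0.0448, 0.1794]
tcp_rot: [[-0.89, -0.036, 0.455], [-0.032, 0.999, 0.018], [-0.455, 0.002, -0.89]]
force: [-7.0, 0.5, 11.9]
width: 0.0337
finger_force: 38.9
```

Emit:
{"op": "apply_moves", "data": {
  "deltas": [
    [[-0.2, 0, 0.4], [0, 0, 0]],
    [[-0.45, 0, 0.9], [0, 0, 0]],
    [[-0.9, 0, 1.8], [0, 0, 0]],
    [[-1.4, 0, 2.7], [0, 0, 0]],
    [[-1.8, 0, 3.6], [0, 0, 0]],
    [[-3.8, 0, 5], [0, 0, 0]],
    [[-6.3, 0, 7], [0, 0, 0]],
    [[-6.3, 0, 7], [0, 0, 0]]
  ]
}}

```text
clock: 4.9
tool_pos: [0.4838, -0.0451, 0.2496]
tcp_rot: [[-0.889, -0.035, 0.456], [-0.031, 0.999, 0.018], [-0.457, 0.002, -0.89]]
force: [0.8, -0.4, -1.4]
width: 0.0338
finger_force: 41.1
```

```bash
python3 - <<'E'
from h import *
cv2.imwrite('pics/w2.png',np.hstack([cv2.resize(optics.grab_frame('wrist'),(400,300)),cv2.resize(optics.grab_frame('side')[120:330,180:460],(400,300))]))
d,p,W,R=load(); 
# tray placement: cover flat, tabs up; tool vertical. cover y along tray? tool y options
tx,ty,ta=d['tray']
for a in (ta,):
    Rv=np.column_stack([Rz(a)@v for v in (-np.array([1,0,0]),np.array([0,1,0]),-np.array([0,0,1]))])
    # TCP is .080 above underside along tool => flat: floor .006 + 9mm + .080(+1mm)
    delta([tx,ty,.006+.009+.081],Rv); delta([tx,ty,.20],Rv)
print(telemetry.observe()['joint_positions'])
E
```

```text
delta cm [-8.46, -27.37, -15.25] rot [-0.054, 0.47, 0.146] deg 28.4
delta cm [-8.46, -27.37, -4.85] rot [-0.054, 0.47, 0.146] deg 28.4
[ 0.15595337 -0.01608171 -0.13520254  2.25247656 -0.07064861  0.43394599
  1.68358941]
```

View pics/w2.png

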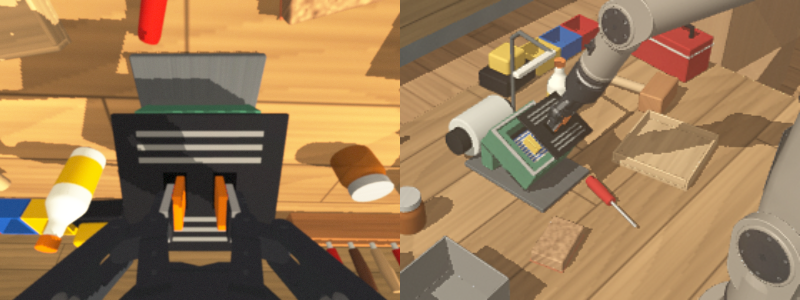

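The cover is held by the squeezed tabs and clear of the housing, and the blue filter is now exposed. Next I'll carry it over the tray and level it.

Emit:
{"op": "apply_moves", "data": {
  "deltas": [
    [[-2, -2.5, 0.5], [-0.007, 0.06, 0.018]],
    [[-4, -6.5, 0.5], [-0.014, 0.12, 0.037]],
    [[-6, -11, 0.5], [-0.02, 0.18, 0.055]],
    [[-8, -15.5, 0], [-0.027, 0.235, 0.073]],
    [[-8.5, -20, -1], [-0.034, 0.3, 0.09]],
    [[-8.5, -24, -3], [-0.042, 0.36, 0.11]],
    [[-8.5, -26.5, -5], [-0.05, 0.42, 0.13]],
    [[-8.5, -27.4, -7], [-0.054, 0.47, 0.146]],
    [[-8.5, -27.4, -9], [-0.054, 0.47, 0.146]],
    [[-8.5, -27.4, -11], [-0.054, 0.47, 0.146]],
    [[-8.5, -27.4, -11], [-0.054, 0.47, 0.146]],
    [[-8.5, -27.4, -11], [-0.054, 0.47, 0.146]]
  ]
}}

```text
clock: 6.5
tool_pos: [0.4001, -0.3192, 0.1381]
tcp_rot: [[-0.983, -0.183, -0.001], [-0.183, 0.983, -0.001], [0.001, -0.0, -1.0]]
force: [-0.3, 0.2, -0.1]
width: 0.0343
finger_force: 41.1
```

```bash
python3 - <<'E'
from h import *
im=optics.grab_frame('wrist')
t=optics.grab_frame('top')[200:320,330:470]; s=optics.grab_frame('side')[170:275,300:440]
cv2.imwrite('pics/w3.png',np.hstack([np.vstack([cv2.resize(t,(400,300),interpolation=cv2.INTER_CUBIC),cv2.resize(s,(400,300),interpolation=cv2.INTER_CUBIC)]),np.vstack([cv2.resize(im,(400,300)),np.zeros((300,400,3),np.uint8)])]))
d,p,W,R=load(); tx,ty,ta=d['tray']
Rv=np.column_stack([Rz(ta)@v for v in (-np.array([1,0,0]),np.array([0,1,0]),-np.array([0,0,1]))])
delta([tx,ty,.096],Rv)
print(telemetry.observe()['joint_positions'])
E
```

```text
delta cm [0.01, 0.07, -4.28] rot [0.001, 0.0, 0.0] deg 0.1
[ 0.4407247   0.35525116  0.17781719  2.02984248 -0.08811372  0.76289492
  2.42647935]
```

View pics/w3.png

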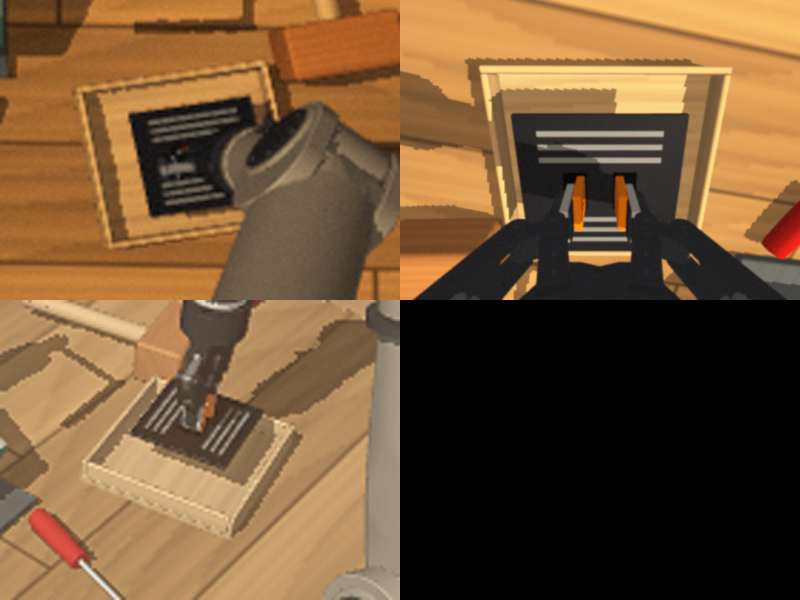

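The cover is level over the tray and centred well inside its walls. I'll lower it slowly.

Emit:
{"op": "apply_moves", "data": {
  "deltas": [
    [[0, 0, -1.5], [0, 0, 0]],
    [[0, 0, -2.8], [0, 0, 0]],
    [[0, 0, -3.6], [0, 0, 0]],
    [[0, 0, -4.0], [0, 0, 0]],
    [[0, 0, -4.2], [0, 0, 0]],
    [[0, 0, -4.2], [0, 0, 0]]
  ]
}}

```text
clock: 7.4
tool_pos: [0.3995, -0.319, 0.0963]
tcp_rot: [[-0.983, -0.183, -0.001], [-0.183, 0.983, -0.0], [0.001, 0.0, -1.0]]
force: [-0.8, 0.7, -0.0]
width: 0.0341
finger_force: 41.4
```

Emit:
{"op": "apply_moves", "data": {
  "deltas": [
    [[0, 0, -0.1], [0, 0, 0]],
    [[0, 0, -0.2], [0, 0, 0]],
    [[0, 0, -0.3], [0, 0, 0]]
  ]
}}

```text
clock: 7.78
tool_pos: [0.3996, -0.3192, 0.096]
tcp_rot: [[-0.983, -0.183, -0.001], [-0.183, 0.983, 0.001], [0.001, 0.001, -1.0]]
force: [-7.8, 6.5, 32.0]
width: 0.034
finger_force: 48.2
```

It is in contact with the floor at the expected height. I'll ease off, release and rise.

Emit:
{"op": "apply_moves", "data": {
  "deltas": [
    [[0, 0, 0.15], [0, 0, 0]],
    [[0, 0, 0.2], [0, 0, 0]]
  ]
}}

```text
clock: 8.02
tool_pos: [0.3995, -0.3191, 0.0962]
tcp_rot: [[-0.983, -0.183, -0.001], [-0.183, 0.983, -0.0], [0.001, -0.0, -1.0]]
force: [-2.1, 1.6, 6.7]
width: 0.0338
finger_force: 42.7
```

Emit:
{"op": "apply_moves", "data": {
  "deltas": [
    [[0, 0, 0], [0, 0, 0]],
    [[0, 0, 0], [0, 0, 0]],
    [[0, 0, 0], [0, 0, 0]],
    [[0, 0, 0], [0, 0, 0]],
    [[0, 0, 0.5], [0, 0, 0]],
    [[0, 0, 2], [0, 0, 0]],
    [[0, 0, 5], [0, 0, 0]],
    [[0, 0, 9], [0, 0, 0]],
    [[0, 0, 14], [0, 0, 0]],
    [[0, 0, 18], [0, 0, 0]],
    [[0, 0, 18], [0, 0, 0]]
  ],
  "hand": 1
}}

```text
clock: 9.4
tool_pos: [0.4009, -0.3202, 0.2796]
tcp_rot: [[-0.983, -0.183, 0.006], [-0.183, 0.983, -0.005], [-0.005, -0.006, -1.0]]
force: [-1.3, -0.4, 0.1]
width: 0.0853
finger_force: 0.0
```

```bash
python3 - <<'E'
from h import *
d,p,W,R=load(); delta(W(face(0,0,.15+.035)),R)
E
```

```text
delta cm [9.84, 27.37, -0.78] rot [0.057, -0.463, -0.144] deg 28.0
```

Emit:
{"op": "apply_moves", "data": {
  "deltas": [
    [[1, 3.5, 2.3], [0.007, -0.058, -0.018]],
    [[2, 8, 2.3], [0.014, -0.116, -0.036]],
    [[3, 13, 2.3], [0.021, -0.174, -0.054]],
    [[4, 18, 2.3], [0.028, -0.23, -0.072]],
    [[5.5, 23, 2.3], [0.036, -0.29, -0.09]],
    [[7, 26, 2.3], [0.043, -0.35, -0.108]],
    [[8.2, 27.3, 2.3], [0.05, -0.41, -0.126]],
    [[8.2, 27.4, 2.3], [0.057, -0.463, -0.144]],
    [[8.2, 27.4, 2.3], [0.057, -0.463, -0.144]],
    [[8.2, 27.4, 2.3], [0.057, -0.463, -0.144]]
  ]
}}

```text
clock: 10.65
tool_pos: [0.4812, -0.0451, 0.2978]
tcp_rot: [[-0.894, -0.039, 0.447], [-0.032, 0.999, 0.022], [-0.447, 0.005, -0.894]]
force: [-0.1, -0.6, 0.5]
width: 0.0851
finger_force: 0.0
```

```bash
python3 - <<'E'
from h import *
s=telemetry.observe(); json.dump([np.array(s['tool_pos']).tolist(),np.array(s['tcp_rot']).tolist()],open('w1.json','w'))
im=optics.grab_frame('wrist'); cv2.imwrite('pics/w4.png',im)
t=optics.grab_frame('top')[210:310,345:450]
x0,y0,x1,y1=205,120,355,265;k=4
c=cv2.resize(im[y0:y1,x0:x1],None,fx=k,fy=k,interpolation=cv2.INTER_CUBIC)
for x in range(210,x1,10): cv2.line(c,((x-x0)*k,0),((x-x0)*k,6 if x%50 else 16),(0,255,255),1)
for y in range(130,y1,10): cv2.line(c,(0,(y-y0)*k),(6 if y%50 else 16,(y-y0)*k),(0,255,255),1)
t=cv2.resize(t,(200,190)); t=np.vstack([t,np.zeros((c.shape[0]-190,200,3),np.uint8)])
cv2.imwrite('pics/w4c.png',np.hstack([c,t])); delta(*[json.load(open('w1.json'))[0],load()[3]])
E
```

```text
delta cm [-0.03, 0.0, -0.02] rot [-0.005, -0.007, -0.003] deg 0.5
```

View pics/w4c.png

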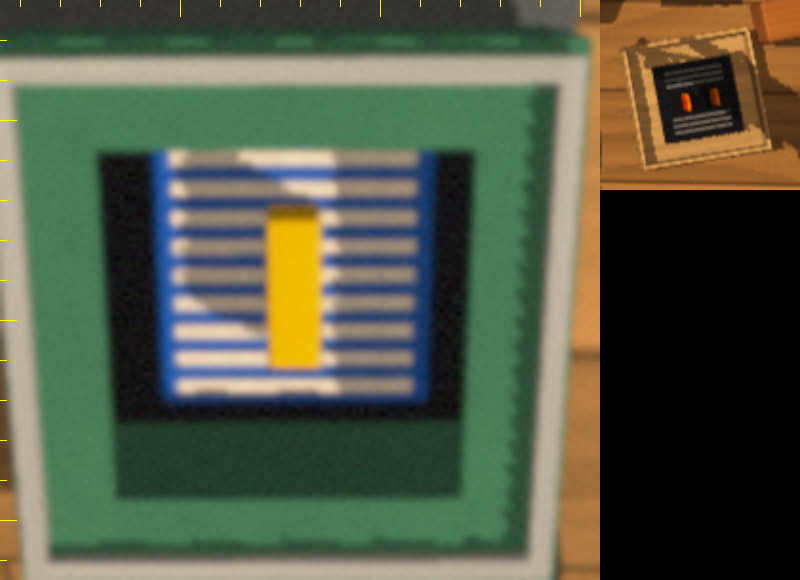

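The cover is flat in the tray with its tabs up. The yellow bar's top face runs from (272,174.5) to (285,212.5) in full-image pixels.

```bash
python3 - <<'E'
from h import *
d,p,W,R=load(); pos,Rt=json.load(open('w1.json')); pos=np.array(pos);Rt=np.array(Rt)
c=optics.calibration('wrist'); T=np.array(c['tool_from_camera'])
def bp(u,v,w):
    r=Rt@T[:3,:3]@np.array([(u-c['cx'])/c['fx'],(v-c['cy'])/c['fy'],1]); o=Rt@T[:3,3]+pos
    # into housing face coords
    S=Rz(p[2]).T; o=S@(o-[p[0],p[1],0])-[0,0,.107]; r=S@r
    k=(w-o@n)/(r@n); q=o+k*r; return np.array([q@t,q@yv])
P=[bp(a-.4,b-.4,-.008) for a,b in [(272,174.5),(284.75,174.5),(272,212.5),(285.25,212.5)]]
print('bar',np.round(P,4).tolist()); m=np.mean(P,0); print('mid',m)
# face checks: recess corners at w=.005? opening edges at w=0
print('opening',[bp(205+a/4-.4,120+b/4-.4,0).round(4).tolist() for a,b in [(97,152),(473,152),(460,497),(116,497)]])
# recess floor centre check
print('filter top edges',[bp(205+a/4-.4,120+b/4-.4,-.030).round(4).tolist() for a,b in [(163,400),(430,400)]])
d['bar']=m.tolist(); json.dump(d,open('pose.json','w'))
for w in (.15,.04): delta(W(face(m[0],m[1],w)),R)
E
```

```text
bar [[-0.0273, -0.0051], [-0.0273, 0.0078], [0.0131, -0.0054], [0.0131, 0.0085]]
mid [-0.00708763  0.00145084]
opening [[-0.045, -0.0457], [-0.0449, 0.0445], [0.0459, 0.0453], [0.0457, -0.0457]]
filter top edges [[0.0296, -0.0358], [0.0297, 0.0401]]
delta cm [2.73, 0.05, -6.06] rot [-0.005, -0.007, -0.003] deg 0.5
delta cm [7.72, 0.23, -15.86] rot [-0.005, -0.007, -0.003] deg 0.5
```

Sizes check out: the bar measures 40 x 13.5 mm and the opening about 91 mm. I'll go in with the fingers half closed so that they fit the opening.

Emit:
{"op": "apply_moves", "data": {
  "deltas": [
    [[1.4, 0, -3], [-0.005, -0.007, -0.003]],
    [[2.7, 0.1, -6.1], [-0.005, -0.007, -0.003]],
    [[3.8, 0.1, -8.2], [-0.005, -0.007, -0.003]],
    [[4.8, 0.1, -10.1], [-0.005, -0.007, -0.003]],
    [[5.6, 0.2, -11.8], [-0.005, -0.007, -0.003]],
    [[6.3, 0.2, -13.1], [-0.005, -0.007, -0.003]],
    [[6.9, 0.2, -14.3], [-0.005, -0.007, -0.003]],
    [[7.4, 0.2, -15.1], [-0.005, -0.007, -0.003]],
    [[7.4, 0.2, -15.1], [-0.005, -0.007, -0.003]]
  ],
  "hand": 0.5
}}

```text
clock: 11.88
tool_pos: [0.5555, -0.0436, 0.1464]
tcp_rot: [[-0.891, -0.035, 0.453], [-0.031, 0.999, 0.017], [-0.454, 0.002, -0.891]]
force: [-0.1, 0.3, 0.1]
width: 0.0427
finger_force: 0.0
```

Emit:
{"op": "apply_moves", "data": {
  "deltas": [
    [[0, 0, 0], [0, 0, 0]],
    [[0, 0, 0], [0, 0, 0]],
    [[0, 0, 0], [0, 0, 0]],
    [[0, 0, 0], [0, 0, 0]],
    [[0, 0, 0], [0, 0, 0]]
  ],
  "hand": 0,
  "grip_force": 50
}}

```text
clock: 12.5
tool_pos: [0.5554, -0.0431, 0.1474]
tcp_rot: [[-0.89, -0.036, 0.454], [-0.032, 0.999, 0.016], [-0.454, -0.001, -0.891]]
force: [-3.9, -1.4, 6.0]
width: 0.0128
finger_force: 49.7
```

Gripped at 13 mm. Now I'll draw it out along the normal.

Emit:
{"op": "apply_moves", "data": {
  "deltas": [
    [[-0.45, 0, 0.9], [0, 0, 0]],
    [[-1.1, 0, 2.2], [0, 0, 0]],
    [[-2.0, -0.1, 4.0], [0, 0, 0]],
    [[-3.0, -0.1, 5.9], [0, 0, 0]],
    [[-4.1, -0.1, 8.0], [0, 0, 0]],
    [[-6.5, 0, 10.5], [0, 0, 0]],
    [[-9, 0, 12], [0, 0, 0]],
    [[-9, 0, 12], [0, 0, 0]]
  ]
}}

```text
clock: 13.5
tool_pos: [0.4644, -0.0431, 0.2674]
tcp_rot: [[-0.89, -0.035, 0.455], [-0.032, 0.999, 0.013], [-0.455, -0.003, -0.891]]
force: [0.5, -1.2, -0.5]
width: 0.0127
finger_force: 49.2
```

```bash
python3 - <<'E'
from h import *
d,p,W,R=load(); bx,by,ba=d['bin']
Rv=np.column_stack([Rz(.04)@v for v in (-np.array([1,0,0]),np.array([0,1,0]),-np.array([0,0,1]))])
delta([bx-.002,by,.26],Rv)
s=telemetry.observe(); print(s['width'],s['finger_force'])
im=optics.grab_frame('wrist');t=optics.grab_frame('top')[180:300,100:260]
cv2.imwrite('pics/w5.png',np.hstack([cv2.resize(im,(400,300)),cv2.resize(t,(400,300),interpolation=cv2.INTER_CUBIC)]))
E
```

```text
delta cm [-3.67, 38.06, -0.74] rot [-0.015, 0.472, 0.005] deg 27.1
0.012741384693197228 49.16506290435791
```

View pics/w5.png

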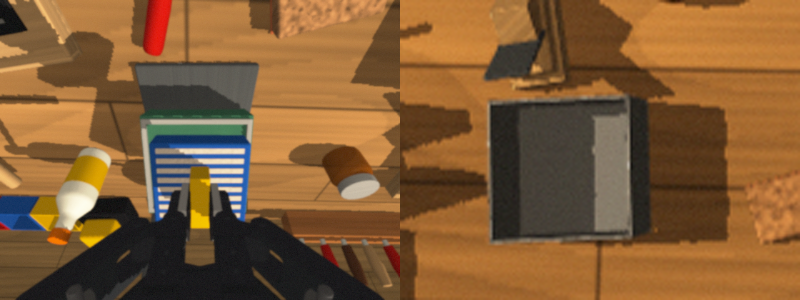

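The filter is out and held. The bin rim in the top view is at columns 136–192 and rows 219–276, so its centre is about 8 mm further to +y than first fitted. I'll carry the filter over.

Emit:
{"op": "apply_moves", "data": {
  "deltas": [
    [[-1, 3, 0], [0, 0.05, 0]],
    [[-2, 8, 0], [0, 0.1, 0]],
    [[-3, 13, 0], [-0.005, 0.16, 0]],
    [[-3.5, 18, 0], [-0.007, 0.22, 0]],
    [[-3.7, 23, 0], [-0.01, 0.28, 0]],
    [[-3.7, 28, 0], [-0.012, 0.34, 0]],
    [[-3.7, 33, 0], [-0.015, 0.4, 0.005]],
    [[-3.7, 37, 0], [-0.015, 0.44, 0.005]],
    [[-3.7, 38.9, -0.5], [-0.015, 0.472, 0.005]],
    [[-3.7, 38.9, -3], [-0.015, 0.472, 0.005]],
    [[-3.7, 38.9, -3], [-0.015, 0.472, 0.005]]
  ]
}}

```text
clock: 14.98
tool_pos: [0.4279, 0.3462, 0.234]
tcp_rot: [[-0.999, -0.041, -0.006], [-0.041, 0.999, 0.002], [0.006, 0.002, -1.0]]
force: [0.6, -1.2, -1.2]
width: 0.0133
finger_force: 49.2
```

```bash
python3 - <<'E'
from h import *
im=optics.grab_frame('wrist');t=optics.grab_frame('side')[250:400,120:320]
cv2.imwrite('pics/w6.png',np.hstack([cv2.resize(im,(400,300)),cv2.resize(t,(400,300),interpolation=cv2.INTER_CUBIC)]))
E
```

```text
(no output)
```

View pics/w6.png

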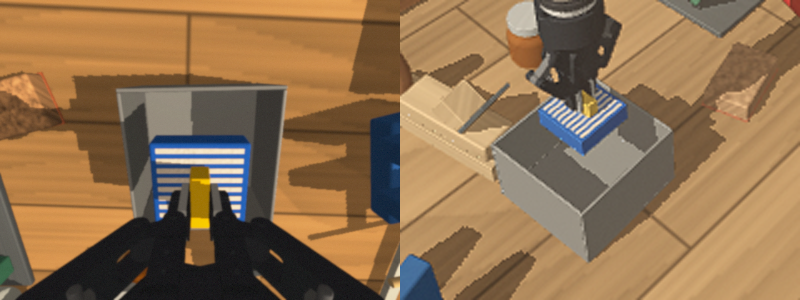

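The filter is level and centred over the bin, so I'll lower it in.

Emit:
{"op": "apply_moves", "data": {
  "deltas": [
    [[0, 0, -2], [0, 0, 0]],
    [[0, 0, -5], [0, 0, 0]],
    [[0, 0, -8], [0, 0, 0]],
    [[0, 0, -10], [0, 0, 0]],
    [[0, 0, -11.2], [0, 0, 0]],
    [[0, 0, -11.8], [0, 0, 0]],
    [[0, 0, -12.1], [0, 0, 0]],
    [[0, 0, -12.1], [0, 0, 0]]
  ]
}}

```text
clock: 16.08
tool_pos: [0.4286, 0.3465, 0.1164]
tcp_rot: [[-0.999, -0.04, -0.0], [-0.04, 0.999, 0.004], [-0.0, 0.004, -1.0]]
force: [-0.0, 1.0, -1.2]
width: 0.013
finger_force: 49.3
```

Emit:
{"op": "apply_moves", "data": {
  "deltas": [
    [[0, 0, -0.3], [0, 0, 0]],
    [[0, 0, -0.5], [0, 0, 0]],
    [[0, 0, -0.5], [0, 0, 0]]
  ]
}}

```text
clock: 16.45
tool_pos: [0.4283, 0.3461, 0.1108]
tcp_rot: [[-0.999, -0.04, -0.001], [-0.04, 0.999, 0.003], [0.001, 0.003, -1.0]]
force: [0.2, -0.6, -1.7]
width: 0.0124
finger_force: 49.3
```

Emit:
{"op": "apply_moves", "data": {
  "deltas": [
    [[0, 0, -0.2], [0, 0, 0]],
    [[0, 0, -0.2], [0, 0, 0]]
  ]
}}

```text
clock: 16.7
tool_pos: [0.4285, 0.3463, 0.1091]
tcp_rot: [[-0.999, -0.04, -0.001], [-0.04, 0.999, 0.003], [0.0, 0.004, -1.0]]
force: [0.0, 0.8, 0.9]
width: 0.0128
finger_force: 49.4
```

Emit:
{"op": "apply_moves", "data": {
  "deltas": [
    [[0, 0, 0], [0, 0, 0]],
    [[0, 0, 0], [0, 0, 0]],
    [[0, 0, 0], [0, 0, 0]],
    [[0, 0, 0], [0, 0, 0]],
    [[0, 0, 2], [0, 0, 0]],
    [[0, 0, 5], [0, 0, 0]],
    [[0, 0, 10], [0, 0, 0]],
    [[0, 0, 15], [0, 0, 0]],
    [[0, 0, 20], [0, 0, 0]],
    [[0, 0, 20], [0, 0, 0]]
  ],
  "hand": 0.45
}}

```text
clock: 17.95
tool_pos: [0.429, 0.3486, 0.3144]
tcp_rot: [[-0.999, -0.041, 0.006], [-0.041, 0.999, 0.009], [-0.007, 0.009, -1.0]]
force: [0.1, -0.4, -0.6]
width: 0.0383
finger_force: 0.0
```

```bash
python3 - <<'E'
from h import *
t=optics.grab_frame('top')[110:330,90:490];s=optics.grab_frame('wrist')
cv2.imwrite('pics/end.png',np.vstack([cv2.resize(t,(600,330),interpolation=cv2.INTER_CUBIC),cv2.copyMakeBorder(cv2.resize(s,(360,270)),0,0,0,240,0)]))
E
```

```text
(no output)
```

View pics/end.png

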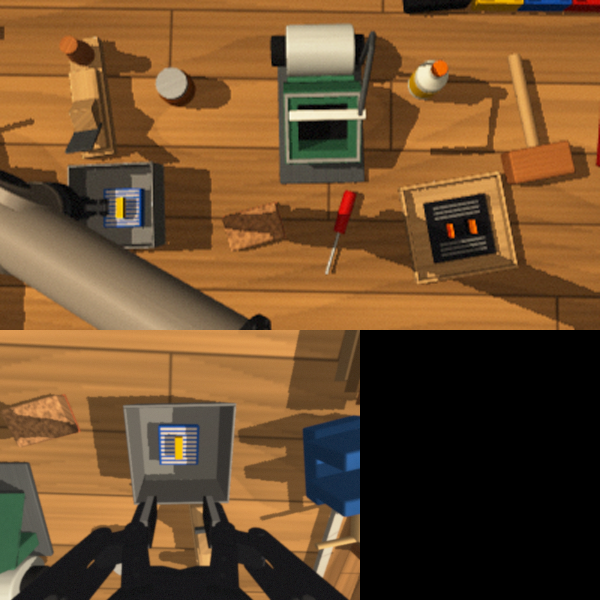

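The filter lies flat in the bin, the cover is flat in the tray with its tabs up, and the other items have not moved. The arm is clear, so I'm handing in.

```bash
python3 -c "
from cell import close_job
print(close_job())"
```

```text
the job is handed in; nothing more can be done
None
```

I handed the job in at about 18 s on the robot's clock: the cover is flat in the tray with its tabs up, the filter is in the waste bin, and nothing else was moved.

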